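Refit the washed burner caps and snap the control knob back on a gas hob

ROBOT

A 6-joint arm with a two-finger parallel gripper is mounted at the origin on the work surface. World frame = base frame: x ahead of the robot, y to its left, z up, the work surface at z = 0. Lengths are in mm, angles in rad, forces in N, time in s.
With the tool pointing down it reaches from about 350 to 875 mm from the base axis. Payload 4.2 kg.
Tool frame: the origin (TCP) lies at the very end of the fingers, on their centre line; the grasp point (between the pads) lies 19 mm behind it; z points along the fingers, y is the line along which they close (so a half turn about z gives the same grasp; the last joint's range is limited). The gripper opens to 85 mm and grips with 20 to 120 N. Pads are 22 mm wide; open, the fingers measure 114 mm over their backs; the gripper's body (76 mm by 85 mm) begins 54 mm behind the grasp point. The pads swing forward as they close: fully open they stand 13 mm farther back than shut.
Start: joints at [-0.942, 0.385, 0.008, 0, -1.194, -0.259], TCP at [225.907, -582.722, 201.112] pointing down, gripper open.
Joint ranges: [-3.14, 3.14], [-1.21, 2.06], [-1.07, 1.41], [-3.16, 2.05], [-2.99, -0.16], [-3.1, 3.1]. Speed limits (rad/s): [2.79, 2.79, 3.14, 3.14, 3.14, 3.14].

INTERFACE

Orientations are given as [roll, pitch, yaw] about the fixed x, y, z axes, in that order (R = Rz(yaw) Ry(pitch) Rx(roll)).
In Python, from plant import ctrl gives the robot as it stands.
- The arm moves only by the shell command python3 steer.py 'ROWS' [OPENING] [FORCE]. ROWS is rows parted by semicolons, their numbers by spaces, 1 to 12 of them, each of 6 numbers: dx, dy, dz in mm, then a rotation vector rx, ry, rz in rad; each row is the pose to reach, as a shift and turn from the pose commanded when the command began, along the tool's axes at that moment; what a row does not reach only later rows make up. A row lasts 1/8 s, in which the tool goes at most 62.5 mm and 0.188 rad, less where a joint would pass 70% of its speed; a pose out of reach is approached as far as the arm can. OPENING is the finger opening in mm, set as the command begins (- or left out keeps the last). The fingers move at their own pace and stop on an object; FORCE is the grip in N (left out, the last holds). Time passes only in rows, so rows that do not move let the fingers close. It prints the time, the measured TCP pose, the force, the opening and the grip force at its end.
- ctrl.get_obs(): the state, without advancing time (a new reading comes with each control period).
- ctrl.capture(name): name is "side" or "top" or "wrist"; returns the picture (420x560x3 uint8, red, green, blue); there is no depth.
- ctrl.get_calibration(name): a dict with "camera_matrix" (3x3 intrinsics, pixels), "k1" (the pictures are not rectified: a ray, as slopes to the right and down, at radius r is drawn at 1 + k1 r^2 times it, then the intrinsics apply), "T" (4x4, takes a point from camera to world coordinates); the wrist camera has in their place "hand_eye" (4x4, takes a point from camera to tool coordinates, whose origin is the TCP and whose axes are the flange's). Camera axes: x right, y down, z forward; pixel columns grow to the right and rows downward; lengths in mm; the calibration is good to about 2 mm. A picture is of the moment at which its call begins: read the wrist's pose just before it. get_calibration takes no time and is no camera call.
- ctrl.sign_off(): hands the job in; it is judged then, once.
The state is a dict: "time": time; "joint_pos": joint angles; "joint_velocities": joint speeds; "effort": joint torques, N m; "ee_pos": TCP position; "ee_rot": TCP orientation; "wrist_force": force on the tool from outside, world axes, zero at the start; "wrist_torque": the same for the moment, N m; "width": finger opening in mm; "gripper_force": force on a finger pad.
Only numpy, scipy, OpenCV 4.12 (cv2) and the standard library are available. Lean on these libraries where they do the work, as an engineer would, in place of code of your own. Each camera call takes 0.05 s, during which the arm holds its last target. There are 200 camera calls.

TASK

The hob has just been washed: set the large and the small burner cap from the tray down into their matching burners so that each drops into its seat and lies flat, and let go of them. Then push the loose control knob onto the bare spindle, its white pointer towards the red OFF dot behind the spindle, press it down past the click until it is fully home, and finish while still holding it pressed down firmly with the gripper (do not let go); leave everything else where it stands.

Things in the scene. Friction and masses are not known exactly. Their poses are not given: they have to be found in the camera images.
- hob: Two-burner gas hob, fixed: steel plate 320 mm deep (x) x 500 mm wide (y), top face 10 mm above the worktop. Origin: centre of its underside; +x away from the cook. Burners at x +20, y +/-140 mm (large and small on either side); two controls near the front edge at x -110, y +/-50 mm, one with its knob on, one bare. A red OFF dot (10 mm) is printed 32 mm behind (+x of) each control.
- burner_big: Large burner, fixed: slotted aluminium crown, outer diameter 58 mm, 22 mm tall, open bore 44 mm wide. Origin: centre of its foot, on the hob plate; axes as the hob. A spark plug and a thermocouple, 17 mm tall (lower than the crown), stand 6 mm off its +x side: hold a cap by its left and right (along the hob's y) when setting it down.
- burner_small: Small burner, fixed: as the large one, but crown outer diameter 42 mm, 22 mm tall, bore 28 mm wide. Origin: centre of its foot, on the hob plate; axes as the hob.
- cap_big: Large burner cap, black enamelled iron, 160 g, boss down in the tray: disc 64 mm in diameter, 8 mm thick (7 to 15 mm above the origin), under it a boss 40 mm in diameter, 7 mm deep, foot chamfered 3 mm. Origin: centre of the boss's underside; z up. Seated, the boss is in the bore with 2 mm play all round, the disc lies on the crown, the origin is 15 mm above the hob plate.
- cap_small: Small burner cap, 90 g: disc 48 mm in diameter and 8 mm thick, boss 24 mm in diameter and 7 mm deep; otherwise as the large cap. Origin: centre of the boss's underside; z up. Seated, its origin is 15 mm above the hob plate.
- knob: Loose control knob, black plastic, 50 g, upright in the tray: hollow skirt 44 mm in diameter, 18 mm tall, flat top; on it a bar grip 40 mm long (x), 12 mm wide (y), 18 to 34 mm above the origin, to be gripped across its 12 mm. Origin: centre of the skirt's lower rim; z up, +x to the bar end with the white pointer line. Inside, a rounded snap ring 9.6 mm wide, 2 to 6 mm above the rim.
- knob_pointer (a point): Outer part of the white pointer line on top of the knob's bar: 18 mm out from the knob's axis along its +x, 34 mm above its origin.
- spindle: Bare spindle, fixed: brass stud 7 mm in diameter, tapered tip 17 mm above the hob plate, springy bead of 13 mm diameter 10 mm up. Origin: on its axis, on the plate; axes as the hob; OFF dot on its +x side. The knob goes on at any angle. Its ring meets the bead with the knob's origin 10 mm above the plate, clicks past it at 10 to 15 N, the force drops, and it stops hard with the origin at 2 mm.
- fitted_knob: The other control with its knob already on, like the loose knob, pointer at its OFF dot; fixed, 36 mm tall, 100 mm from the bare spindle. Leave it. Origin: centre of its lower rim.
- tray: Low white enamel tray, fixed: 340 mm (x) x 240 mm (y), 14 mm tall, floor and walls 4 mm thick. Origin: centre of its underside. Caps and knob lie in it in a row along x, some 30 mm to the -y side of its middle, about 100 mm apart, in any order.
- dish_brush: Wooden dish brush lying in the tray along its x, 220 mm long, 30 mm wide, 24 mm tall, 75 mm to the +y side of the tray's middle. Bystander. Origin: under its middle.
- hob_scraper: Orange hob scraper lying on the hob plate behind and between the burners, along the hob's y, 120 mm long, 36 mm wide, 14 mm tall. Bystander. Origin: under its middle.
- pepper_mill: Black pepper mill standing to the right of the hob's front edge, 60 mm in diameter, 203 mm tall. Bystander. Origin: centre of its foot.
- soap_dish: Wooden dish with a bar of soap, 104 mm in diameter, 42 mm tall, in front of the hob to the right. Bystander. Origin: centre of its foot.
- pinch_bowl: Small white bowl of seeds, 80 mm in diameter, 28 mm tall, between the robot and the tray. Bystander. Origin: centre of its foot.
- muddler: Wooden muddler (pestle) lying along the right side of the hob, 200 mm long, 34 mm thick. Bystander. Origin: under its middle.

How it is judged (in metres and radians):
On the way, in this order (a step that is already met when the one before it is completed fails the run):
1. both burner caps lie seated in their matching burners, let go (horizontal distance between cap_big and burner_big below 0.0035 m and z of cap_big in the frame of burner_big below 0.0175 m and angle between each of cap_big, cap_small's own z axis and vertical below 0.07 rad and horizontal distance between cap_small and burner_small below 0.0035 m and z of cap_small in the frame of burner_small below 0.0175 m and contact force between each of the arm, the fingers and cap_big below 0.05 N and contact force between each of the arm, the fingers and cap_small below 0.05 N), for 0.2 s.
2. the knob is past its click, fully home on the spindle with its pointer at OFF, and is still pressed down (z of knob in the frame of spindle below 0.004 m and horizontal distance between knob and spindle below 0.003 m and angle between knob's own z axis and vertical below 0.1 rad and x of knob_pointer in the frame of spindle above 0.012 m and y of knob_pointer in the frame of spindle between -0.006 and 0.006 m and contact force between knob and spindle above 5 N and contact force between the fingers and knob above 3 N), for 0.5 s.
At the end, for the whole second after the job is handed in: Both caps flat in their own burners (within 3.5 mm of its axis, boss in the bore), untouched; the knob fully home (origin under 4 mm above the hob plate, within 3 mm of the spindle's axis), pointer within about 15 degrees of the OFF dot, and still pressed onto the spindle with over 5 N (all of step 1 and all of step 2); the arm keeps its last pose, push and grip.
It fails at once if another thing (brush, scraper, mill, soap dish, bowl, muddler) is shifted by more than 30 mm (distance of any of dish_brush, hob_scraper, pepper_mill, soap_dish, pinch_bowl, muddler from where it was at the start of the episode above 0.03 m).
It also fails if it takes over 72 s, if anything falls off the work surface, if the arm or the gripper's body presses on something with over 40 N, if the wrist force passes 120 N, or if a joint passes its speed limit or range.

## Working session

There is one attempt and no reset: what is moved stays moved. The work goes in short steps, Python scripts to look and compute and a shell command to move; the robot and the scene stay as the last step left them, time stands still between calls to the robot, and variables do not carry over. Pictures are saved under pics/ and viewed, at most 10 in all, crops included, and the job is handed in when it is done.

```bash
ls; mkdir -p pics; python3 - <<'E'
from plant import ctrl
import cv2,numpy as np
np.set_printoptions(precision=4,suppress=True)
o=ctrl.get_obs();print(o)
for n in("side","top","wrist"):
    c=ctrl.get_calibration(n);print(n,c)
ims=[ctrl.capture(n) for n in("top","side","wrist")]
for n,i in zip(("top","side","wrist"),ims): cv2.imwrite(f"pics/{n}0.png",i[:,:,::-1])
E
```

```text
pics
plant.py
steer.py
{'time': 0.0, 'joint_pos': array([-0.9424,  0.3856,  0.0066, -0.0005, -1.194 , -0.2586]), 'joint_velocities': array([ 0.0002, -0.0018, -0.001 ,  0.0014,  0.0002,  0.0004]), 'effort': array([  0.0003, -39.2288,  18.8401,   4.1861,  -0.0045,   0.    ]), 'ee_pos': array([ 225.659 , -582.1339,  199.9927]), 'ee_rot': array([ 3.1394, -0.0001, -2.772 ]), 'wrist_force': array([-0.9947, -0.1278, -0.5624]), 'wrist_torque': array([ 0.0089,  0.0235, -0.0503]), 'gripper_force': 0.0, 'width': 85.26237921979138}
side {'camera_matrix': array([[527.5892,   0.    , 284.7445],
       [  0.    , 527.5892, 206.2653],
       [  0.    ,   0.    ,   1.    ]]), 'k1': -0.022868322898290334, 'T': array([[ -0.8832,  -0.2919,   0.3671,  15.0615],
       [ -0.469 ,   0.5508,  -0.6904, 863.3928],
       [ -0.0007,  -0.7819,  -0.6234, 868.3097],
       [  0.    ,   0.    ,   0.    ,   1.    ]])}
top {'camera_matrix': array([[541.9043,   0.    , 282.9541],
       [  0.    , 541.9043, 207.2656],
       [  0.    ,   0.    ,   1.    ]]), 'k1': 0.011636957277462546, 'T': array([[   0.0144,   -0.9966,    0.0809,  364.9959],
       [  -0.9999,   -0.0141,    0.0047,  -72.6493],
       [  -0.0036,   -0.0809,   -0.9967, 1519.9104],
       [   0.    ,    0.    ,    0.    ,    1.    ]])}
wrist {'camera_matrix': array([[358.9025,   0.    , 285.1177],
       [  0.    , 358.9025, 216.4439],
       [  0.    ,   0.    ,   1.    ]]), 'k1': -0.09192079262499538, 'hand_eye': array([[   0.001 ,   -0.9517,   -0.3071,   77.9053],
       [   1.    ,    0.001 ,    0.0002,    0.7634],
       [   0.0001,   -0.3071,    0.9517, -172.2901],
       [   0.    ,    0.    ,    0.    ,    1.    ]])}
```

View pics/top0.png

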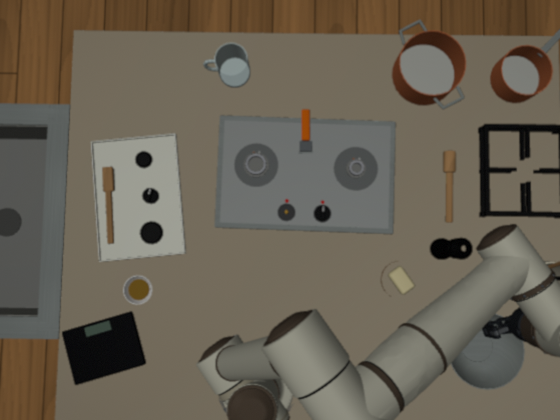

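View pics/side0.png

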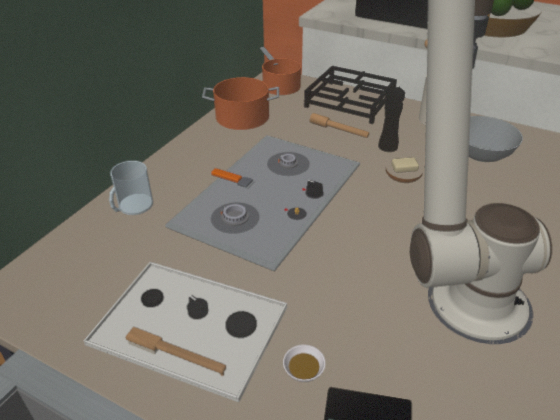

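The top view shows the tray with the small cap (144,159), knob (151,196) and big cap (151,232). On the hob are the big burner (256,165), small burner (356,168), bare spindle (286,212) and fitted knob (322,213). The side view confirms the same order, with the spindle at (297,211).

```bash
cat > h.py <<'E'
from plant import ctrl
import cv2,numpy as np
from scipy.spatial.transform import Rotation as Ro
np.set_printoptions(precision=2,suppress=True)
def tool(o):
    T=np.eye(4);T[:3,:3]=Ro.from_euler('xyz',o['ee_rot']).as_matrix();T[:3,3]=o['ee_pos'];return T
def ray(px,c,T):
    u=cv2.undistortPoints(np.float64(px).reshape(-1,1,2),c['camera_matrix'],np.array([c['k1'],0,0,0.]))[:,0]
    d=np.c_[u,np.ones(len(u))]@T[:3,:3].T
    return T[:3,3],d
def plane(px,c,T,z):
    o,d=ray(px,c,T);return o+d*((z-o[2])/d[:,2])[:,None]
def tri(rs):  # rs: list of (origin,dir) -> nearest point, residual
    A=0;b=0
    for o,d in rs:
        d=d/np.linalg.norm(d);P=np.eye(3)-np.outer(d,d);A=A+P;b=b+P@o
    p=np.linalg.solve(A,b)
    return p,[np.linalg.norm(np.cross(p-o,d/np.linalg.norm(d))) for o,d in rs]
def shot(name=None):
    o=ctrl.get_obs();im=ctrl.capture('wrist');c=ctrl.get_calibration('wrist')
    T=tool(o)@c['hand_eye']
    if name: cv2.imwrite(f'pics/{name}.png',im[:,:,::-1]); np.savez(f'pics/{name}.npz',im=im,T=T,tool=tool(o))
    return im,c,T,o
E
python3 - <<'E'
from h import *
top=dict(cs=(144,159),kn=(151,196),cb=(151,232),bb=(256,164),bs=(356,168),sp=(286,212),hob=[(221,116),(395,122),(391,233),(217,230)])
side=dict(cs=(152,298),kn=(198,308),cb=(241,324),bb=(235,214),bs=(288,159),sp=(297,211))
ct=ctrl.get_calibration('top');cs=ctrl.get_calibration('side')
for k in top:
    print(k,plane(top[k],ct,ct['T'],15))
    if k in side:
        r=[ray(top[k],ct,ct['T']),ray(side[k],cs,cs['T'])]
        print('   tri',*tri([(o,d[0]) for o,d in r]))
E
```

```text
cs [[617.47 326.45  15.  ]]
   tri [619.08 327.57  14.58] [np.float64(1.779907452778138), np.float64(1.7799074527781715)]
kn [[513.42 303.28  15.  ]]
   tri [515.37 304.36  15.35] [np.float64(2.253187438660824), np.float64(2.253187438660896)]
cb [[413.01 299.84  15.  ]]
   tri [413.95 299.74  17.55] [np.float64(1.1439367917782577), np.float64(1.1439367917783836)]
bb [[607.74  11.86  15.  ]]
   tri [608.15  12.24  22.  ] [np.float64(1.6943041091318538), np.float64(1.6943041091319333)]
bs [[ 600.29 -268.44   15.  ]]
   tri [ 601.15 -265.55   27.81] [np.float64(3.101256800715678), np.float64(3.1012568007155217)]
sp [[473.98 -74.16  15.  ]]
   tri [475.47 -73.33  20.86] [np.float64(2.08364580197056), np.float64(2.0836458019704014)]
hob [[ 743.22  113.23   15.  ]
 [ 732.58 -377.71   15.  ]
 [ 419.75 -366.01   15.  ]
 [ 421.15  116.77   15.  ]]
```

```bash
cat >> h.py <<'E'
def delta(x,y,z,yaw):
    "print shift in tool axes (tool taken as pointing straight down) and rz to reach the pose"
    o=ctrl.get_obs();p=o['ee_pos'];w=o['ee_rot'][2];dx,dy,dz=x-p[0],y-p[1],z-p[2]
    c,s=np.cos(w),np.sin(w);r=-(yaw-w);r=(r+np.pi)%(2*np.pi)-np.pi
    v=np.array([c*dx+s*dy,s*dx-c*dy,-dz])
    print('t%.2f'%o['time'],'shift',v,'rz %.3f'%r,'rows>=',np.ceil(max(np.linalg.norm(v)/62.5,abs(r)/.188)))
E
python3 steer.py '0 0 -60 0 0 0.12; 0 0 -120 0 0 0.25; 0 0 -130 0 0 0.395; 0 0 -130 0 0 0.395'
python3 -c "
from h import *
delta(500,-100,330,np.pi-.025)"
```

```text
time: 0.65
ee_pos: [226.1, -582.8, 331.8]
ee_rot: [-3.14, 0.001, 3.118]
wrist_force: [-0.1, 0.8, 0.1]
width: 85.3
gripper_force: 0.0
t0.65 shift [-262.46  489.13    1.84] rz 0.001 rows>= 9.0
```

```bash

python3 steer.py '-30 55 0 0 0 0;-60 110 0 0 0 0;-90 165 0 0 0 0;-120 220 0 0 0 0;-150 275 0 0 0 0;-180 330 0 0 0 0;-210 385 0 0 0 0;-240 440 0 0 0 0;-262 489 0 0 0 0;-262 489 0 0 0 0;-262 489 0 0 0 0'
python3 -c "
from h import *
shot('w1')
delta(480,310,300,np.pi-.025)"
```

```text
time: 2.02
ee_pos: [499.5, -100.4, 329.7]
ee_rot: [-3.141, -0.003, 3.118]
wrist_force: [-0.1, -0.4, 0.5]
width: 85.7
gripper_force: 0.0
t2.08 shift [ 29.56 410.36  30.12] rz 0.000 rows>= 7.0
```

View pics/w1.png

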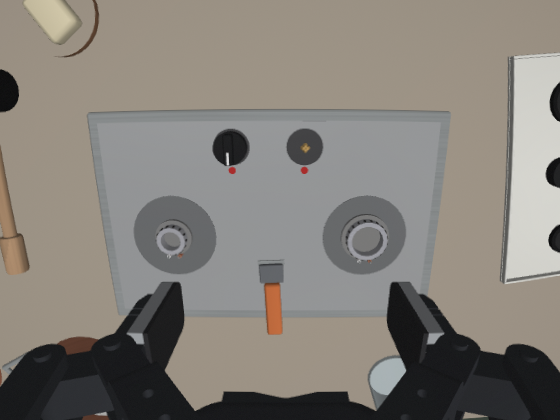

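Wrist view over the hob: big burner (366,240), small burner (174,239), bare spindle (305,147), its red dot (304,170), fitted knob's dot (232,170). Next I look at the tray.

```bash

python3 steer.py '5 60 5 0 0 0;10 120 10 0 0 0;15 180 15 0 0 0;20 240 20 0 0 0;25 300 25 0 0 0;28 360 28 0 0 0;30 410 30 0 0 0;30 410 30 0 0 0;30 410 30 0 0 0'
python3 -c "
from h import *
shot('w2')"
```

```text
time: 3.2
ee_pos: [480.8, 308.8, 300.9]
ee_rot: [-3.141, -0.001, 3.115]
wrist_force: [-1.3, -0.7, -0.3]
width: 85.6
gripper_force: 0.0
```

View pics/w2.png

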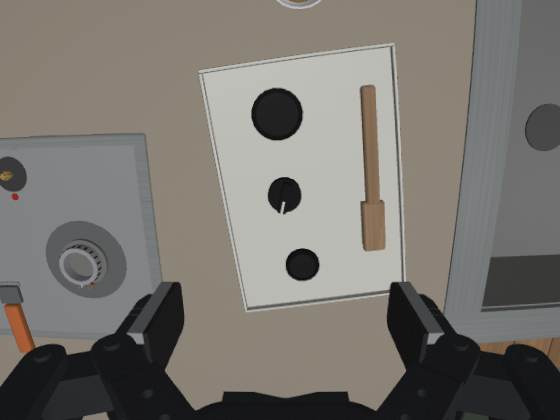

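In the tray view the big cap is at (277,114), the knob at (284,194) with its pointer running to (282,214), roughly +x, and the small cap at (302,264). I fit the blobs from here, then take a second view with the camera straight above.

```bash
cat >> h.py <<'E'
def blobs(im,T,c,zs,thr=60,amin=200,box=None):
    g=cv2.cvtColor(im,cv2.COLOR_RGB2GRAY);m=(g<thr).astype(np.uint8)
    if box: q=np.zeros_like(m);q[box[1]:box[3],box[0]:box[2]]=1;m*=q
    cs,_=cv2.findContours(m,cv2.RETR_EXTERNAL,cv2.CHAIN_APPROX_NONE);out=[]
    for k in cs:
        if cv2.contourArea(k)<amin: continue
        e=cv2.fitEllipse(cv2.convexHull(k,returnPoints=True) if len(k)<5 else k)
        P=plane(k[:,0],c,T,zs)[:,:2];(x,y),r=cv2.minEnclosingCircle(P.astype(np.float32))
        # algebraic circle fit on the plane
        A=np.c_[2*P,np.ones(len(P))];s=np.linalg.lstsq(A,(P**2).sum(1),rcond=None)[0]
        out.append((e[0],s[:2],np.sqrt(s[2]+s[0]**2+s[1]**2)))
        print('px',np.array(e[0]),'ctr',s[:2],'diam %.1f'%(2*out[-1][2]),'encl',np.array([x,y]),'%.1f'%(2*r))
    return out
E
python3 - <<'E'
from h import *
z=np.load('pics/w2.npz');c=ctrl.get_calibration('wrist');im,T=z['im'],z['T']
blobs(im,T,c,19,box=(230,70,335,290))
g=cv2.cvtColor(im,cv2.COLOR_RGB2GRAY);m=(g>110).astype(np.uint8)
cv2.imwrite('pics/k.png',cv2.resize(im[165:225,250:320,::-1],None,fx=8,fy=8,interpolation=cv2.INTER_NEAREST))
delta(619+78-5,327,130,3.116)
E
```

```text
px [301.93 264.13] ctr [619.54 329.64] diam 45.8 encl [619.52 330.2 ] 48.0
px [284.04 193.64] ctr [518.05 307.37] diam 41.8 encl [519.75 307.93] 48.7
px [276.56 113.82] ctr [416.95 300.79] diam 60.6 encl [416.92 300.77] 62.0
t3.25 shift [-210.58   24.11  171.22] rz -0.001 rows>= 5.0
```

View pics/k.png

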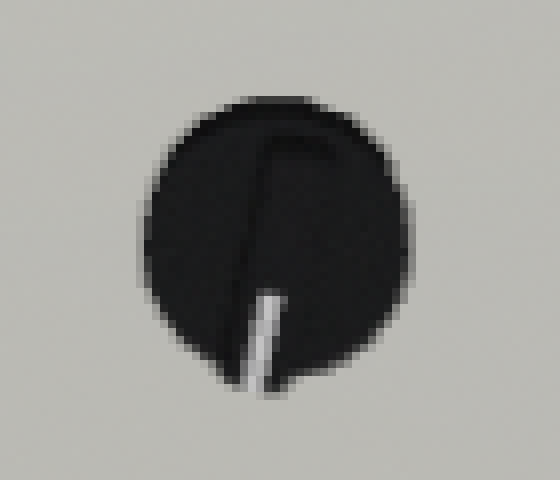

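The knob crop shows the bar turned a few degrees, with the white pointer running (268,295) to (255,390) in crop pixels, so towards +x and slightly -y. Now the overhead views.

```bash

python3 steer.py '-45 5 35 0 0 0;-90 10 70 0 0 0;-135 15 105 0 0 0;-180 20 140 0 0 0;-210 24 171 0 0 0;-210 24 171 0 0 0;-210 24 171 0 0 0'
python3 -c "
from h import *
im,c,T,o=shot('w3')
for z in (15,19): blobs(im,T,c,z,box=(150,0,420,290))
print(T[:3,3])"
python3 steer.py '50 -10 0 0 0 0;95 -20 0 0 0 0;95 -20 0 0 0 0;95 -20 0 0 0 0'
python3 -c "
from h import *
im,c,T,o=shot('w4')
for z in (19,): blobs(im,T,c,z,box=(150,0,420,290))
print(T[:3,3])"
python3 steer.py '50 -4 0 0 0 0;102 -8 0 0 0 0;102 -8 0 0 0 0;102 -8 0 0 0 0'
python3 -c "
from h import *
im,c,T,o=shot('w5')
for z in (15,19): blobs(im,T,c,z,box=(150,0,420,290))
print(T[:3,3])"

```

```text
time: 4.12
ee_pos: [691.6, 327.6, 131.4]
ee_rot: [3.141, 0.001, 3.115]
wrist_force: [-0.6, -0.2, 0.6]
width: 85.6
gripper_force: 0.0
px [284.08 111.7 ] ctr [621.44 329.62] diam 46.4 encl [621.42 329.52] 47.4
px [284.08 111.7 ] ctr [621.33 329.64] diam 45.7 encl [621.31 329.54] 46.7
[613.17 330.47 303.57]
time: 4.68
ee_pos: [596.3, 312.1, 133.1]
ee_rot: [3.139, 0.004, 3.117]
wrist_force: [1.0, 0.6, -0.2]
width: 85.4
gripper_force: 0.0
px [304.63 225.69] ctr [620.17 329.48] diam 46.6 encl [620.12 329.48] 48.3
px [274.71 101.8 ] ctr [518.66 307.34] diam 39.6 encl [519.65 307.03] 43.6
[517.37 314.35 305.05]
time: 5.22
ee_pos: [494.9, 306.8, 131.0]
ee_rot: [3.14, 0.002, 3.117]
wrist_force: [0.1, 0.3, -0.4]
width: 85.5
gripper_force: 0.0
px [284.82 226.58] ctr [519.93 307.15] diam 45.0 encl [521.83 307.68] 53.1
px [273.27 100.71] ctr [416.68 300.77] diam 62.5 encl [416.74 300.99] 63.7
px [284.82 226.58] ctr [518.49 307.18] diam 44.3 encl [520.37 307.71] 52.4
px [273.27 100.71] ctr [416.68 300.89] diam 61.6 encl [416.73 301.1 ] 62.8
[416.33 309.38 303.1 ]
```

```bash
python3 - <<'E'
from h import *
c=ctrl.get_calibration('wrist')
V={n:np.load(f'pics/{n}.npz')['T'] for n in('w2','w3','w4','w5')}
top=ctrl.get_calibration('top');side=ctrl.get_calibration('side')
def R(n,p):o,d=ray(p,c,V[n]);return o,d[0]
print('small',*tri([R('w2',(301.93,264.13)),R('w3',(284.08,111.7)),R('w4',(304.63,225.69))]))
print('big',*tri([R('w2',(276.56,113.82)),R('w5',(273.27,100.71))]))
# knob pointer: white pixels inside the knob
for n,(x0,y0,x1,y1) in dict(w4=(255,80,300,140),w5=(265,200,310,260)).items():
    im=np.load(f'pics/{n}.npz')['im'];g=cv2.cvtColor(im,cv2.COLOR_RGB2GRAY)
    d=(g<60).astype(np.uint8);cs,_=cv2.findContours(d[y0-25:y1+25,x0-25:x1+25],0,1)
    k=cv2.convexHull(max(cs,key=cv2.contourArea))+np.array([x0-25,y0-25])
    h=np.zeros_like(g);cv2.fillConvexPoly(h,k,1);h=cv2.erode(h,np.ones((3,3)),iterations=2)
    p=np.argwhere((g>90)&(h>0))[:,::-1].astype(float)
    P=plane(p,c,V[n],38)[:,:2];u,s,v=np.linalg.svd(P-P.mean(0));d=v[0]*np.sign(v[0,0])
    print(n,len(p),'px',p.mean(0),'pt@38',P.mean(0),'dir %.3f'%np.arctan2(d[1],d[0]),s)
delta(416.7,300.9,60,3.116)
E
```

```text
small [621.   329.69  15.14] [np.float64(0.07882246629217661), np.float64(0.05254902189531455), np.float64(0.03514857226508525)]
big [415.98 301.32  35.42] [np.float64(0.098196024317956), np.float64(0.09819602431798681)]
w4 106 px [270.93 118.67] pt@38 [530.11 304.68] dir -0.231 [45.93 10.37]
w5 72 px [282.43 248.01] pt@38 [528.97 305.05] dir -0.251 [32.74  9.17]
t5.28 shift [78.21 -7.79 70.66] rz -0.000 rows>= 2.0
```

```bash

python3 steer.py '40 -4 30 0 0 0;78 -8 60 0 0 0;78 -8 80 0 0 0;78 -8 100 0 0 0;78 -8 120 0 0 0;78 -8 126 0 0 0;78 -8 126 0 0 0' 
python3 steer.py '0 0 0 0 0 0;0 0 0 0 0 0;0 0 0 0 0 0;0 0 0 0 0 0;0 0 0 0 0 0;0 0 0 0 0 0' 50 40
python3 -c "
from h import *
shot('w6')"
```

```text
time: 6.15
ee_pos: [416.0, 300.1, 3.9]
ee_rot: [-3.141, 0.0, 3.116]
wrist_force: [-1.2, -0.6, 0.5]
width: 85.5
gripper_force: 0.0
time: 6.9
ee_pos: [415.2, 299.8, 4.1]
ee_rot: [3.142, 0.0, 3.116]
wrist_force: [-0.7, -0.2, 0.3]
width: 49.9
gripper_force: 0.0
```

View pics/w6.png

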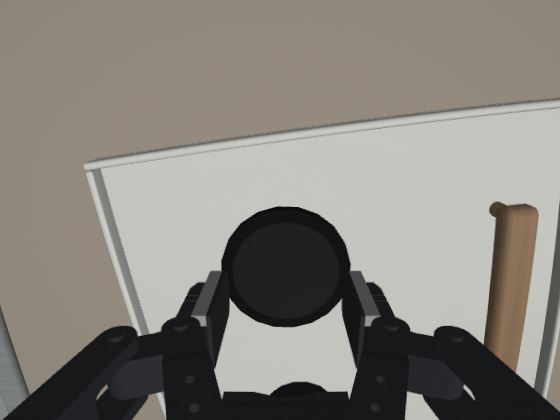

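The fingers reached 49.9 mm and have closed above the disc: tips near (222,272) and (347,272) appear over the cap centred at (286,266). So the tips stand higher than the TCP at this opening. I reopen, go lower and retry.

```bash

python3 steer.py '0 0 0 0 0 0;0 0 0 0 0 0;0 0 0 0 0 0;-1 1 4 0 0 0;-1 1 8 0 0 0;-1 1 10 0 0 0;-1 1 10 0 0 0' 85
python3 steer.py '0 0 0 0 0 0;0 0 0 0 0 0;0 0 0 0 0 0;0 0 0 0 0 0;0 0 0 0 0 0' 56 40
python3 - <<'E'
from h import *
im,c,T,o=shot('w7')
for n in('w6','w7'):
    g=cv2.cvtColor(np.load(f'pics/{n}.npz')['im'],cv2.COLOR_RGB2GRAY)
    s=np.minimum(g[200:400,170:400].astype(int)*3,255).astype(np.uint8);cv2.imwrite(f'pics/{n}c.png',s)
a=np.hstack([cv2.imread('pics/w6c.png'),cv2.imread('pics/w7c.png')]);cv2.imwrite('pics/cmp.png',cv2.resize(a,None,fx=1.7,fy=1.7))
E
```

```text
time: 7.82
ee_pos: [416.1, 300.6, -6.2]
ee_rot: [-3.141, -0.0, 3.116]
wrist_force: [0.1, -0.0, -0.3]
width: 84.8
gripper_force: 0.0
time: 8.45
ee_pos: [416.2, 300.8, -5.8]
ee_rot: [3.142, 0.0, 3.116]
wrist_force: [0.1, -0.5, 0.3]
width: 56.0
gripper_force: 0.0
```

View pics/cmp.png

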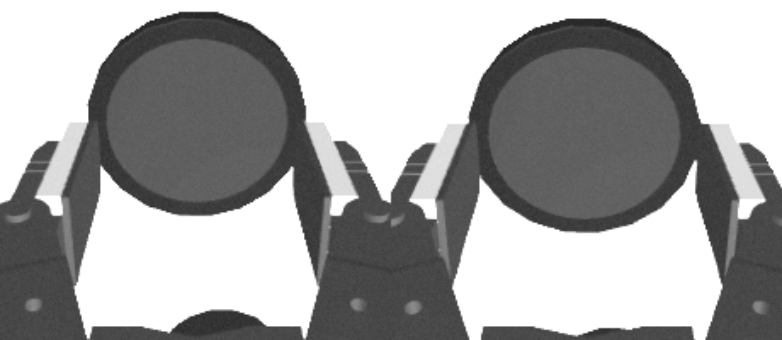

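Both crops show the pad tips still above the disc by roughly 10 mm, with the pad edges at crop (95,122) and (465,122) overlapping the rim. I go lower in steps.

```bash

python3 steer.py '0 0 0 0 0 0;0 0 0 0 0 0;0 0 0 0 0 0;-1 0 5 0 0 0;-1 0 9 0 0 0;-1 0 9 0 0 0' 85
python3 steer.py '0 0 0 0 0 0;0 0 0 0 0 0;0 0 0 0 0 0;0 0 0 0 0 0;0 0 0 0 0 0' 58 40
```

```text
time: 9.25
ee_pos: [417.0, 300.4, -15.5]
ee_rot: [-3.141, -0.001, 3.116]
wrist_force: [1.1, -0.6, -0.0]
width: 85.0
gripper_force: 0.0
time: 9.88
ee_pos: [417.2, 300.8, -14.8]
ee_rot: [3.141, 0.0, 3.116]
wrist_force: [0.1, -0.3, 0.2]
width: 58.0
gripper_force: 0.0
```

```bash

python3 steer.py '0 0 0 0 0 0;0 0 0 0 0 0;0 0 0 0 0 0;0 0 4 0 0 0;0 0 7 0 0 0;0 0 7 0 0 0' 85
python3 steer.py '0 0 0 0 0 0;0 0 0 0 0 0;0 0 0 0 0 0;0 0 0 0 0 0;0 0 0 0 0 0' 58 40
```

```text
time: 10.62
ee_pos: [417.0, 300.5, -22.3]
ee_rot: [-3.141, -0.001, 3.116]
wrist_force: [0.6, -0.3, 0.5]
width: 85.5
gripper_force: 0.0
time: 11.25
ee_pos: [417.3, 300.9, -21.3]
ee_rot: [3.141, 0.0, 3.117]
wrist_force: [-0.5, -0.4, 5.5]
width: 61.6
gripper_force: 42.5
```

```bash

python3 steer.py '0 0 0 0 0 0;0 0 0 0 0 0;0 0 0 0 0 0;0 0 3 0 0 0;0 0 6 0 0 0;0 0 6 0 0 0' 85
python3 steer.py '0 0 0 0 0 0;0 0 0 0 0 0;0 0 0 0 0 0;0 0 0 0 0 0;0 0 0 0 0 0' 58 40
```

```text
time: 12.0
ee_pos: [417.0, 300.5, -28.3]
ee_rot: [-3.141, -0.001, 3.116]
wrist_force: [0.3, -0.3, -0.2]
width: 85.0
gripper_force: 0.0
time: 12.62
ee_pos: [417.4, 300.9, -27.4]
ee_rot: [3.141, 0.0, 3.117]
wrist_force: [-1.7, -0.8, 5.2]
width: 62.4
gripper_force: 43.1
```

```bash

python3 steer.py '0 0 -5 0 0 0;0 0 -10 0 0 0;0 0 -15 0 0 0;0 0 -15 0 0 0'
python3 -c "
from h import *
im,c,T,o=shot('w8')
g=cv2.cvtColor(im,cv2.COLOR_RGB2GRAY);s=np.minimum(g.astype(int)*2,255).astype(np.uint8);cv2.imwrite('pics/w8c.png',cv2.resize(s[160:400,150:430],None,fx=2,fy=2))"
```

```text
time: 13.12
ee_pos: [417.4, 301.0, -12.5]
ee_rot: [3.141, 0.001, 3.116]
wrist_force: [0.2, -0.7, -1.6]
width: 62.2
gripper_force: 43.9
```

View pics/w8c.png

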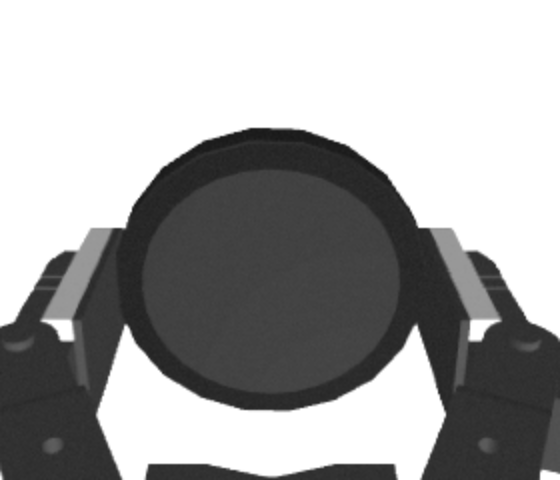

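The cap hangs level between the pads, centred at crop (270,280), and the scale shows its weight (1.6 N). I measure it in the hand and get the hob features from w1, then carry it over.

```bash
python3 - <<'E'
from h import *
c=ctrl.get_calibration('wrist')
z=np.load('pics/w8.npz');im,T=z['im'],z['T']
# inner bright face of the cap: grey level between
g=cv2.GaussianBlur(cv2.cvtColor(im,cv2.COLOR_RGB2GRAY),(3,3),0)
roi=g[225:375,190:380];print('levels',np.percentile(roi[40:90,60:120],[5,50,95]))
m=((g>25)&(g<45)).astype(np.uint8);q=np.zeros_like(m);q[235:365,215:358]=1;m=cv2.morphologyEx(m*q,cv2.MORPH_OPEN,np.ones((5,5)))
k=max(cv2.findContours(m,0,1)[0],key=cv2.contourArea);e=cv2.fitEllipse(cv2.convexHull(k));print(e)
P=plane([e[0]],c,T,z['tool'][2,3]+46.4);print('cap xy',P,'tcp',z['tool'][:3,3])
w=np.load('pics/w1.npz');im,T=w['im'],w['T']
h=im.astype(int);red=((h[...,0]>120)&(h[...,1]<70)&(h[...,2]<80)).astype(np.uint8)
n,l,s,ct=cv2.connectedComponentsWithStats(red[:220]);
for i in range(1,n):
    if s[i,4]>15:print('dot',ct[i],s[i,4],plane([ct[i]],c,T,10))
for n,p in dict(bb=(366,240),bs=(174,239)).items(): print(n,plane([p],c,T,32))
print('sp',plane([(305,147)],c,T,27))
delta(686,12,90,3.116)
E
python3 steer.py '0 0 -50 0 0 0;0 0 -95 0 0 0; -2 -8 -102 0 0 0'
```

```text
levels [32. 33. 34.]
((285.183837890625, 300.31756591796875), (112.23062896728516, 128.81297302246094), 90.31688690185547)
cap xy [[415.13 302.08  33.92]] tcp [417.43 301.02 -12.48]
dot [231.72 170.19] 32 [[ 509.99 -173.69   10.  ]]
dot [303.91 169.97] 34 [[512.02 -73.58  10.  ]]
bb [[609.41  12.48  32.  ]]
bs [[ 602.03 -259.11   32.  ]]
sp [[478.4  -72.75  27.  ]]
t13.18 shift [-275.95 -281.94 -102.74] rz 0.000 rows>= 7.0
time: 13.55
ee_pos: [420.5, 294.6, 92.3]
ee_rot: [3.136, 0.005, 3.118]
wrist_force: [-0.7, -0.4, -2.2]
width: 62.1
gripper_force: 45.5
```

```bash

python3 steer.py '-40 -40 0 0 0 0;-80 -80 0 0 0 0;-120 -120 0 0 0 0;-160 -160 0 0 0 0;-200 -200 0 0 0 0;-240 -240 0 0 0 0;-272 -276 0 0 0 0;-272 -276 0 0 0 0;-272 -276 0 0 0 0'
python3 - <<'E'
from h import *
im,c,T,o=shot('w9');print(T[:3,3],o['ee_pos'])
g=cv2.cvtColor(im,cv2.COLOR_RGB2GRAY)
s=g[20:220,180:380];print('grid rows')
cv2.imwrite('pics/w9c.png',cv2.resize(im[10:330,150:430,::-1],None,fx=2,fy=1.8))
E
```

```text
time: 14.68
ee_pos: [682.5, 9.6, 87.2]
ee_rot: [-3.141, -0.004, 3.115]
wrist_force: [-0.3, -0.7, -1.5]
width: 61.8
gripper_force: 45.3
[604.97  12.59 259.77] [682.52   9.63  87.19]
grid rows
```

View pics/w9c.png

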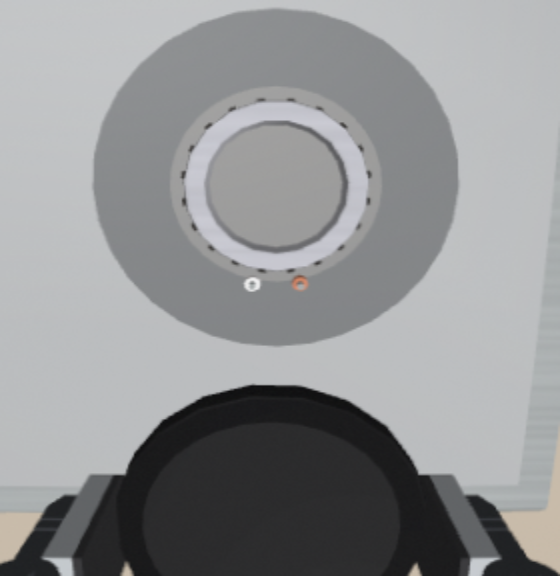

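The crown ring is clear at full pixel about (288,113), with the spark plug and thermocouple below it on the +x side, clear of the pads.

```bash
cat >> h.py <<'E'
def ring(im,T,c,z,cx,cy,r):
    "bright lavender crown: outer contour circle, centre on the plane z"
    h=im.astype(int);y,x=np.indices(h.shape[:2]);near=np.hypot(x-cx,y-cy)<r
    m=((h[...,2]-h[...,1]>4)&(h.min(2)>110)&near).astype(np.uint8)
    k=max(cv2.findContours(cv2.morphologyEx(m,cv2.MORPH_CLOSE,np.ones((3,3))),0,1)[0],key=cv2.contourArea)
    e=cv2.fitEllipse(cv2.convexHull(k));P=plane(cv2.convexHull(k)[:,0],c,T,z)[:,:2]
    A=np.c_[2*P,np.ones(len(P))];s=np.linalg.lstsq(A,(P**2).sum(1),rcond=None)[0]
    print('ring px',np.array(e[0]),'axes',np.array(e[1]),'ctr',s[:2],'diam %.1f'%(2*np.sqrt(s[2]+s[0]**2+s[1]**2)));return np.array(e[0])
E
python3 - <<'E'
from h import *
c=ctrl.get_calibration('wrist');z=np.load('pics/w9.npz');im,T=z['im'],z['T']
for p in((288,60+2),(288,112),(245,112),(288,35)):print(p,im[p[1],p[0]])
e=ring(im,T,c,32,288,113,55)
w=np.load('pics/w1.npz')
e1=ring(w['im'],w['T'],c,32,366,240,26)
print('height',*tri([(a,b[0]) for a,b in(ray(e,c,T),ray(e1,c,w['T']))]))
ring(w['im'],w['T'],c,32,174,239,20)
E
```

```text
(288, 62) [160 160 160]
(288, 112) [157 157 157]
(245, 112) [198 199 207]
(288, 35) [140 142 144]
ring px [287.75 112.62] axes [91.6  94.12] ctr [611.44  14.08] diam 56.5
ring px [367.09 240.89] axes [36.09 39.73] ctr [611.31  14.19] diam 55.8
height [610.65  14.05  32.34] [np.float64(0.03789060761322357), np.float64(0.037890607613191726)]
ring px [170.27 240.96] axes [25.35 28.54] ctr [ 605.15 -264.95] diam 40.0
```

```bash
python3 -c "
from h import *
delta(612,13.5,30,3.117)"
python3 steer.py '35 2 30 0 0 0;70 4 57 0 0 0;70 4 57 0 0 0;70 4 57 0 0 0'
python3 -c "
from h import *
delta(612,13.5,-6.5,3.117)"
```

```text
t14.72 shift [70.68  1.41 57.85] rz -0.000 rows>= 2.0
time: 15.22
ee_pos: [614.8, 16.9, 33.1]
ee_rot: [3.141, 0.002, 3.119]
wrist_force: [0.6, 0.2, -1.4]
width: 61.8
gripper_force: 45.3
t15.22 shift [ 2.75 -3.41 39.59] rz 0.002 rows>= 1.0
```

```bash

python3 steer.py '2.7 -3.4 10 0 0 0;2.7 -3.4 22 0 0 0;2.7 -3.4 28 0 0 0;2.7 -3.4 33 0 0 0;2.7 -3.4 33 0 0 0'
python3 -c "
from h import *
delta(612,13.5,-6.5,3.117)"
```

```text
time: 15.85
ee_pos: [611.1, 12.2, -1.5]
ee_rot: [-3.141, -0.001, 3.116]
wrist_force: [-0.2, -0.7, -2.0]
width: 61.8
gripper_force: 45.3
t15.85 shift [-0.83  1.3   5.02] rz -0.001 rows>= 1.0
```

```bash

python3 steer.py '-0.5 0.8 2 0 0 0;-0.5 0.8 4 0 0 0;-0.5 0.8 5 0 0 0;-0.5 0.8 5 0 0 0'
python3 -c "
from h import *
print(ctrl.get_obs()['wrist_force'],ctrl.get_obs()['ee_pos'])"
```

```text
time: 16.35
ee_pos: [611.8, 13.1, -5.9]
ee_rot: [-3.142, -0.0, 3.116]
wrist_force: [-0.8, -0.6, -2.0]
width: 61.7
gripper_force: 45.3
[-0.81 -0.61 -1.95] [611.83  13.15  -5.89]
```

```bash

python3 steer.py '0 0 1 0 0 0;0 0 1.5 0 0 0;0 0 1.5 0 0 0'
python3 steer.py '0 0 0 0 0 0;0 0 0 0 0 0;0 0 0 0 0 0;0 0 -30 0 0 0;0 0 -80 0 0 0;0 0 -96 0 0 0;0 0 -96 0 0 0' 85
python3 -c "
from h import *
delta(689,13.5,90,3.117)"
```

```text
time: 16.73
ee_pos: [612.0, 13.2, -6.4]
ee_rot: [-3.142, 0.001, 3.117]
wrist_force: [-2.4, 1.2, 5.2]
width: 61.9
gripper_force: 45.9
time: 17.6
ee_pos: [612.4, 13.4, 89.7]
ee_rot: [3.141, 0.002, 3.116]
wrist_force: [-0.2, -0.7, -0.3]
width: 84.7
gripper_force: 0.0
t17.60 shift [-76.53   2.06  -0.33] rz -0.001 rows>= 2.0
```

Check the seating from straight above, then measure the small burner and the spindle on the way back to the tray.

```bash

python3 steer.py '-40 1 0 0 0 0;-76 2 0 0 0 0;-76 2 0 0 0 0;-76 2 0 0 0 0'
python3 - <<'E'
from h import *
im,c,T,o=shot('w10')
for z in (40,): blobs(im,T,c,z,box=(200,40,380,190))
delta(605+78,-265,90,3.117)
E
python3 steer.py '5 -60 0 0 0 0;5 -120 0 0 0 0;5 -180 0 0 0 0;5 -240 0 0 0 0;5 -280 0 0 0 0;5 -280 0 0 0 0;5 -280 0 0 0 0'
python3 - <<'E'
from h import *
im,c,T,o=shot('w11');print(T[:3,3])
e=ring(im,T,c,32,287,113,45)
w=np.load('pics/w1.npz')
print('height',*tri([(a,b[0]) for a,b in(ray(e,c,T),ray((170.27,240.96),c,w['T']))]))
delta(478+78,-73,100,3.117)
E
```

```text
time: 18.1
ee_pos: [686.3, 13.0, 86.3]
ee_rot: [-3.141, -0.004, 3.116]
wrist_force: [-1.4, -0.1, -0.1]
width: 84.9
gripper_force: 0.0
px [282.38 106.78] ctr [611.67  14.24] diam 62.2 encl [611.62  14.17] 63.2
t18.15 shift [  -3.77 -278.05   -3.05] rz -0.001 rows>= 5.0
time: 19.02
ee_pos: [675.1, -265.9, 88.5]
ee_rot: [3.141, -0.001, 3.116]
wrist_force: [0.9, 0.0, 0.5]
width: 84.7
gripper_force: 0.0
[ 597.06 -263.17  260.81]
ring px [280.87 114.88] axes [64.67 66.38] ctr [ 605.09 -265.82] diam 40.1
height [ 605.   -265.51   31.01] [np.float64(0.4135487461469915), np.float64(0.41354874614717974)]
t19.07 shift [124.09 189.42 -11.37] rz 0.000 rows>= 4.0
```

```bash

python3 steer.py '33 47 -3 0 0 0;66 95 -6 0 0 0;98 142 -9 0 0 0;124 189 -11 0 0 0;124 189 -11 0 0 0;124 189 -11 0 0 0'
python3 - <<'E'
from h import *
im,c,T,o=shot('w12');print(T[:3,3],o['ee_pos'])
h=im.astype(int)
red=((h[...,0]>120)&(h[...,1]<80)&(h[...,2]<80)).astype(np.uint8)
n,l,s,ct=cv2.connectedComponentsWithStats(red)
for i in range(1,n):
    if s[i,4]>20:print('dot',ct[i],s[i],plane([ct[i]],c,T,10))
br=((h[...,0]-h[...,2]>35)&(h[...,1]-h[...,2]>10)).astype(np.uint8);br[250:]=0
n,l,s,ct=cv2.connectedComponentsWithStats(br)
for i in range(1,n):
    if s[i,4]>20:print('brass',ct[i],s[i],plane([ct[i]],c,T,20),plane([ct[i]],c,T,27))
x=np.round(ct[np.argmax(s[1:,4])+1]).astype(int)
cv2.imwrite('pics/sp.png',cv2.resize(im[40:260,170:430,::-1],None,fx=3,fy=2.7))
delta(619+78-78+1,328.7,60,3.117)
E
```

```text
time: 19.82
ee_pos: [557.0, -73.3, 100.2]
ee_rot: [3.142, 0.001, 3.119]
wrist_force: [-0.1, 0.3, -0.0]
width: 85.0
gripper_force: 0.0
[478.54 -70.61 272.43] [556.95 -73.27 100.24]
dot [281.81 148.61] [276 143  13  13 128] [[511.7  -73.64  10.  ]]
dot [145.92 149.62] [140 144  13  13 133] [[ 509.57 -173.81   10.  ]]
dot [230.31 352.17] [215 349  28   8  35] [[ 689.72 -123.96   10.  ]]
brass [281.88 102.94] [273  94  19  19 232] [[479.58 -72.74  20.  ]] [[479.55 -72.68  27.  ]]
t19.88 shift [-53.21 404.1   39.94] rz 0.001 rows>= 7.0
```

```bash
python3 -c "
from h import *
delta(621.5,328.6,60,3.117)"
python3 steer.py '-8 60 5 0 0 0;-16 120 10 0 0 0;-24 180 15 0 0 0;-32 240 20 0 0 0;-40 300 25 0 0 0;-48 360 30 0 0 0;-54 404 40 0 0 0;-54 404 40 0 0 0;-54 404 40 0 0 0' 72
python3 -c "
from h import *
delta(621.5,328.6,-23,3.117)"
```

```text
t19.88 shift [-54.71 404.04  39.94] rz 0.001 rows>= 7.0
time: 21.0
ee_pos: [621.1, 327.0, 58.7]
ee_rot: [-3.141, -0.001, 3.115]
wrist_force: [-0.2, -0.6, -0.6]
width: 72.0
gripper_force: 0.0
t21.00 shift [-0.4   1.6  81.73] rz -0.002 rows>= 2.0
```

```bash

python3 steer.py '-0.4 1.5 40 0 0 0;-0.4 1.5 65 0 0 0;-0.4 1.5 75 0 0 0;-0.4 1.5 82 0 0 0;-0.4 1.5 82 0 0 0'
python3 steer.py '0 0 0 0 0 0;0 0 0 0 0 0;0 0 0 0 0 0;0 0 0 0 0 0;0 0 0 0 0 0' 40 40
```

```text
time: 21.62
ee_pos: [621.7, 329.3, -21.8]
ee_rot: [3.141, 0.001, 3.116]
wrist_force: [0.0, 0.1, 0.2]
width: 72.0
gripper_force: 0.0
time: 22.25
ee_pos: [622.0, 330.1, -20.9]
ee_rot: [3.14, 0.002, 3.117]
wrist_force: [0.0, 0.0, 6.2]
width: 45.7
gripper_force: 41.0
```

```bash

python3 steer.py '0 0 -10 0 0 0;0 0 -50 0 0 0;0 0 -105 0 0 0;0 0 -110 0 0 0'
python3 -c "
from h import *
im,c,T,o=shot('w13')
z=np.load('pics/w8.npz')
g=cv2.GaussianBlur(cv2.cvtColor(im,cv2.COLOR_RGB2GRAY),(3,3),0)
m=((g>25)&(g<45)).astype(np.uint8);q=np.zeros_like(m);q[225:375,215:358]=1;m=cv2.morphologyEx(m*q,cv2.MORPH_OPEN,np.ones((5,5)))
k=max(cv2.findContours(m,0,1)[0],key=cv2.contourArea);e=cv2.fitEllipse(cv2.convexHull(k));print(e)
P=plane([e[0]],c,T,o['ee_pos'][2]+19+21.5);print('cap xy',P,'tcp',o['ee_pos'])
delta(605,-266.5,88,3.117)"
```

```text
time: 22.75
ee_pos: [623.8, 331.3, 93.4]
ee_rot: [3.136, 0.008, 3.117]
wrist_force: [0.5, -0.1, -1.9]
width: 45.8
gripper_force: 41.3
((285.192138671875, 294.32733154296875), (74.75240325927734, 85.15414428710938), 89.34318542480469)
cap xy [[621.86 332.18 133.9 ]] tcp [623.79 331.33  93.4 ]
t22.80 shift [   2.39 -597.33    3.15] rz -0.000 rows>= 10.0
```

```bash

python3 steer.py '0 -60 0 0 0 0;0 -120 0 0 0 0;0 -180 0 0 0 0;0 -240 0 0 0 0;0 -300 0 0 0 0;0 -360 0 0 0 0;1 -420 0 0 0 0;1 -480 0 0 0 0;2 -540 0 0 0 0;2 -597 0 0 0 0;2 -597 0 0 0 0;2 -597 0 0 0 0'
python3 steer.py '0 0 30 0 0 0;0 0 55 0 0 0;0 0 55 0 0 0;0 0 55 0 0 0'
python3 -c "
from h import *
delta(605.4,-266.7,0,3.117)"
```

```text
time: 24.3
ee_pos: [603.0, -266.9, 85.9]
ee_rot: [3.14, -0.003, 3.115]
wrist_force: [0.5, 0.8, -0.2]
width: 46.0
gripper_force: 41.4
time: 24.8
ee_pos: [605.1, -266.4, 33.5]
ee_rot: [-3.141, 0.001, 3.118]
wrist_force: [-0.3, -0.3, -0.6]
width: 46.1
gripper_force: 41.4
t24.80 shift [-0.32 -0.27 33.51] rz 0.001 rows>= 1.0
```

```bash

python3 steer.py '-0.3 -0.3 15 0 0 0;-0.3 -0.3 26 0 0 0;-0.3 -0.3 30 0 0 0;-0.3 -0.3 31 0 0 0;-0.3 -0.3 31 0 0 0'
python3 -c "
from h import *
delta(605.4,-266.7,-0.5,3.117)"
```

```text
time: 25.42
ee_pos: [604.7, -267.7, 1.8]
ee_rot: [-3.141, 0.0, 3.116]
wrist_force: [-1.0, 0.4, -1.5]
width: 45.9
gripper_force: 41.4
t25.43 shift [-0.68  1.02  2.3 ] rz -0.001 rows>= 1.0
```

```bash

python3 steer.py '-0.4 0.7 1 0 0 0;-0.4 0.7 2 0 0 0;-0.4 0.7 2.7 0 0 0;-0.4 0.7 2.7 0 0 0'
```

```text
time: 25.92
ee_pos: [605.2, -266.9, 0.2]
ee_rot: [-3.141, 0.001, 3.117]
wrist_force: [-1.1, 1.4, 4.8]
width: 45.8
gripper_force: 42.1
```

```bash

python3 steer.py '0 0 0 0 0 0;0 0 0 0 0 0;0 0 0 0 0 0;0 0 -30 0 0 0;0 0 -80 0 0 0;0 0 -90 0 0 0;-40 0 -90 0 0 0;-77 0 -90 0 0 0;-77 0 -90 0 0 0;-77 0 -90 0 0 0' 80
python3 - <<'E'
from h import *
im,c,T,o=shot('w14')
for z in (40,): blobs(im,T,c,z,box=(200,40,380,190))
delta(518,306,60,3.117)
E
```

```text
time: 27.18
ee_pos: [680.9, -268.6, 87.7]
ee_rot: [3.141, -0.002, 3.116]
wrist_force: [-0.3, -0.4, -0.5]
width: 80.2
gripper_force: 0.0
px [284.65 105.08] ctr [ 604.98 -265.93] diam 46.2 encl [ 604.92 -265.94] 47.2
t27.23 shift [177.33 570.37  28.18] rz -0.001 rows>= 10.0
```

```bash

python3 steer.py '9 60 0 0 0 0;18 120 0 0 0 0;27 180 0 0 0 0;36 240 0 0 0 0;45 300 0 0 0 0;54 360 0 0 0 0;63 420 0 0 0 0;72 480 0 0 0 0;85 540 0 0 0 0;98 573 0 0 0 0;98 573 0 0 0 0;98 573 0 0 0 0' 30
python3 - <<'E'
from h import *
im,c,T,o=shot('w15');print(T[:3,3],o['ee_pos'])
g=cv2.cvtColor(im,cv2.COLOR_RGB2GRAY)
d=(g<70).astype(np.uint8);d[190:]=0;d[:,:200]=0;d[:,380:]=0
k=max(cv2.findContours(d,0,1)[0],key=cv2.contourArea);h=cv2.convexHull(k)
P=plane(h[:,0],c,T,13)[:,:2];A=np.c_[2*P,np.ones(len(P))];s=np.linalg.lstsq(A,(P**2).sum(1),rcond=None)[0]
print('skirt',s[:2],2*np.sqrt(s[2]+s[:2]@s[:2]),'encl',cv2.minEnclosingCircle(P.astype(np.float32)))
x,y,w,hh=cv2.boundingRect(h);print(x,y,w,hh)
hm=np.zeros_like(g);cv2.fillConvexPoly(hm,h,1);hm=cv2.erode(hm,np.ones((3,3)),iterations=1)
m=((g>100)&(hm>0)).astype(np.uint8);n,l,st,ct=cv2.connectedComponentsWithStats(m);print(st[1:],ct[1:])
i=1+np.argmax(st[1:,4]);p=np.argwhere(l==i)[:,::-1].astype(float)
Q=plane(p,c,T,38)[:,:2];u,sv,v=np.linalg.svd(Q-Q.mean(0));v=v[0]*np.sign(v[0,0]);print('ptr',Q.mean(0),'dir',np.arctan2(v[1],v[0]),sv)
cv2.imwrite('pics/kn.png',cv2.resize(cv2.convertScaleAbs(im[y-15:y+hh+15,x-15:x+w+15,::-1],alpha=2),None,fx=7,fy=6))
E
```

```text
time: 28.72
ee_pos: [597.9, 305.6, 89.1]
ee_rot: [-3.141, -0.0, 3.116]
wrist_force: [0.1, -0.3, -0.3]
width: 29.7
gripper_force: 0.0
[519.79 308.57 261.43] [597.93 305.65  89.12]
skirt [519.58 307.08] 44.67975364998883 encl ((519.6323852539062, 307.07318115234375), 22.526426315307617)
249 67 68 69
[[274 107  11  27 153]] [[279.02 120.08]]
ptr [530.4  304.63] dir -0.23817139094318154 [58.   12.06]
```

View pics/kn.png

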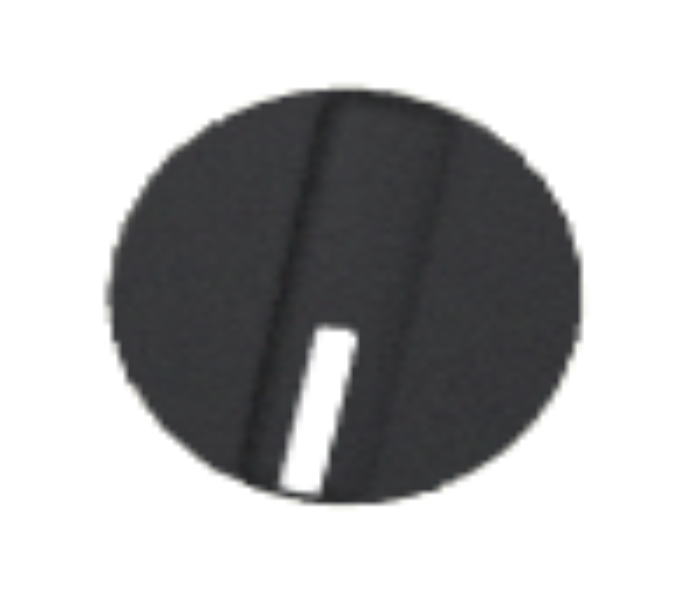

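Skirt fitted at (519.6, 307.1) and the pointer lies about -0.23 rad from world +x; in the crop the line runs (337,328) to (302,490) along the bar. I go above the knob with the pads turned to the bar.

```bash
python3 -c "
from h import *
delta(519.6,306.1,35,2.914)"
python3 steer.py '40 0 20 0 0 0.1;78 -1.5 45 0 0 0.203;78 -1.5 54 0 0 0.203;78 -1.5 54 0 0 0.203;78 -1.5 54 0 0 0.203' 32
python3 -c "
from h import *
delta(519.6,306.1,5,2.914)"
```

```text
t28.77 shift [78.65 -1.22 54.13] rz 0.201 rows>= 2.0
time: 29.4
ee_pos: [522.0, 307.0, 35.8]
ee_rot: [3.14, 0.002, 2.913]
wrist_force: [-0.6, -0.5, 0.2]
width: 31.9
gripper_force: 0.0
t29.40 shift [ 2.12 -1.47 30.78] rz -0.001 rows>= 1.0
```

```bash

python3 steer.py '2.1 -1.4 12 0 0 0;2.1 -1.4 24 0 0 0;2.1 -1.4 30 0 0 0;2.1 -1.4 30 0 0 0'
python3 steer.py '0 0 3 0 0 0;0 0 3 0 0 0'
python3 steer.py '0 0 3 0 0 0;0 0 3 0 0 0'
```

```text
time: 29.9
ee_pos: [517.6, 305.7, 4.0]
ee_rot: [-3.14, -0.001, 2.913]
wrist_force: [0.3, 0.2, -0.1]
width: 32.2
gripper_force: 0.0
time: 30.15
ee_pos: [517.9, 306.1, 1.9]
ee_rot: [3.142, -0.0, 2.913]
wrist_force: [0.3, -0.4, -0.1]
width: 32.0
gripper_force: 0.0
time: 30.4
ee_pos: [517.8, 306.0, -1.2]
ee_rot: [-3.141, -0.0, 2.913]
wrist_force: [0.6, -0.5, -0.7]
width: 32.1
gripper_force: 0.0
```

```bash

python3 steer.py '-1.7 0.4 3 0 0 0;-1.7 0.4 3 0 0 0'
python3 steer.py '0 0 3 0 0 0;0 0 3 0 0 0'
python3 steer.py '0 0 2 0 0 0;0 0 2 0 0 0'
```

```text
time: 30.65
ee_pos: [519.7, 305.9, -4.3]
ee_rot: [-3.141, -0.0, 2.913]
wrist_force: [0.3, 0.2, -0.2]
width: 31.9
gripper_force: 0.0
time: 30.9
ee_pos: [519.5, 305.9, -7.4]
ee_rot: [-3.141, -0.0, 2.913]
wrist_force: [0.1, -0.2, -0.6]
width: 32.1
gripper_force: 0.0
time: 31.15
ee_pos: [519.9, 306.2, -8.7]
ee_rot: [3.141, 0.0, 2.914]
wrist_force: [0.4, 0.5, 3.4]
width: 31.9
gripper_force: 1.2
```

```bash

python3 steer.py '0 0 -4.5 0 0 0;0 0 -4.5 0 0 0'
python3 steer.py '0 0 0 0 0 0;0 0 0 0 0 0;0 0 0 0 0 0;0 0 0 0 0 0;0 0 0 0 0 0' 5 80
```

```text
time: 31.4
ee_pos: [519.9, 306.3, -4.2]
ee_rot: [3.141, 0.0, 2.913]
wrist_force: [0.4, -0.4, -0.1]
width: 31.8
gripper_force: 0.0
time: 32.02
ee_pos: [519.8, 306.1, -4.4]
ee_rot: [3.141, 0.0, 2.913]
wrist_force: [-1.1, -0.4, 3.9]
width: 9.4
gripper_force: 79.9
```

```bash

python3 steer.py '0 0 -20 0 0 0;0 0 -60 0 0 0;0 0 -90 0 0 -0.1;0 0 -90 0 0 -0.203;0 0 -90 0 0 -0.203;0 0 -90 0 0 -0.203'
python3 - <<'E'
from h import *
im,c,T,o=shot('w16');print(o['ee_pos'],o['ee_rot'])
g=cv2.cvtColor(im,cv2.COLOR_RGB2GRAY);zt=o['ee_pos'][2]+8.4+34
uv=lambda x0,x1,y0,y1:g[y0:y1,x0:x1]
m=(g>100).astype(np.uint8);m[:230]=0;m[380:]=0;m[:,:262]=0;m[:,305:]=0
n,l,st,ct=cv2.connectedComponentsWithStats(m)
for i in range(1,n):
    if st[i,4]>15:
        p=np.argwhere(l==i)[:,::-1].astype(float);Q=plane(p,c,T,zt)[:,:2];u,s,v=np.linalg.svd(Q-Q.mean(0));v=v[0]*np.sign(v[0,0])
        print(st[i],ct[i],'off tcp',Q.mean(0)-o['ee_pos'][:2],'dir %.3f'%np.arctan2(v[1],v[0]),s)
delta(479.6,-73.75,80,3.1166)
E
```

```text
time: 32.78
ee_pos: [519.2, 305.7, 84.5]
ee_rot: [-3.141, -0.001, 3.115]
wrist_force: [-0.1, -0.1, -0.5]
width: 9.8
gripper_force: 79.4
[519.25 305.67  84.46] [-3.14 -0.    3.11]
[ 266  306   39   74 1552] [285.08 354.7 ] off tcp [28.07  0.32] dir -0.025 [383.87 155.64]
[262 311   5  10  38] [264.42 314.66] off tcp [ 6.92 -7.82] dir 0.133 [8.18 3.12]
t32.83 shift [  29.64 -380.38    4.48] rz -0.002 rows>= 7.0
```

```bash

python3 steer.py '5 -60 0 0 0 0;10 -120 0 0 0 0;15 -180 0 0 0 0;20 -240 0 0 0 0;25 -300 0 0 0 0;29 -350 2 0 0 0;29.6 -380 4 0 0 0;29.6 -380 4 0 0 0;29.6 -380 4 0 0 0'
python3 - <<'E'
from h import *
im,c,T,o=shot('w17');print(o['ee_pos'],o['ee_rot'])
g=cv2.cvtColor(im,cv2.COLOR_RGB2GRAY);zt=o['ee_pos'][2]+8.4+34
for d in (0,11,20):
    X=np.linalg.inv(T)@np.r_[o['ee_pos'][:2]+[d,-d*.025],zt,1];K=c['camera_matrix'];print(d,(K@(X[:3]/X[2]))[:2])
for t in(150,190):
    m=(g>t).astype(np.uint8);m[:240]=0;m[400:]=0;m[:,:245]=0;m[:,325:]=0
    n,l,st,ct=cv2.connectedComponentsWithStats(m)
    for i in range(1,n):
        if st[i,4]>15:
            p=np.argwhere(l==i)[:,::-1].astype(float);Q=plane(p,c,T,zt)[:,:2];u,s,v=np.linalg.svd(Q-Q.mean(0));v=v[0]*np.sign(v[0,0])
            print(t,st[i],ct[i],'off tcp',Q.mean(0)-o['ee_pos'][:2],'dir %.3f'%np.arctan2(v[1],v[0]),s)
delta(479.6,-73.75,30,3.1166)
E
```

```text
time: 33.95
ee_pos: [480.6, -72.8, 81.2]
ee_rot: [-3.142, -0.0, 3.116]
wrist_force: [-0.5, -0.0, -0.4]
width: 9.5
gripper_force: 79.4
[480.62 -72.82  81.22] [-3.14 -0.    3.12]
0 [282.65 300.48]
11 [282.69 323.49]
20 [282.73 341.56]
150 [245 240   5   7  21] [246.29 242.14] off tcp [-26.13 -13.49] dir -0.444 [3.73 1.76]
150 [ 265  306   41   91 2109] [285.06 364.14] off tcp [33.4   0.17] dir -0.029 [554.5 194.2]
150 [257 311  10  10  44] [263.43 314.  ] off tcp [ 6.55 -8.26] dir 0.524 [9.83 4.65]
150 [305 311   9  10  40] [307.43 313.62] off tcp [ 6.82 10.22] dir -0.597 [8.58 4.38]
190 [282 307   7  32 203] [285.31 322.29] off tcp [10.92  0.83] dir -0.018 [67.26 11.11]
t34.00 shift [ 1.1  -1.31 51.31] rz 0.000 rows>= 1.0
```

The in-hand pointer line is at (285,322), direction -0.018 rad against the hob's -0.025, so the turn is right. Descend onto the spindle.

```bash

python3 steer.py '0.9 -1.2 30 0 0 0;0.9 -1.2 52 0 0 0;0.9 -1.2 58 0 0 0;0.9 -1.2 58 0 0 0;0.9 -1.2 58 0 0 0' - 80
python3 -c "
from h import *
delta(479.8,-73.75,13,3.1166)"
```

```text
time: 34.62
ee_pos: [480.5, -73.8, 24.3]
ee_rot: [3.141, 0.002, 3.117]
wrist_force: [-0.6, 0.9, -0.4]
width: 9.4
gripper_force: 79.4
t34.62 shift [ 0.7   0.07 11.27] rz 0.001 rows>= 1.0
```

```bash

python3 steer.py '0.5 0 4 0 0 0;0.5 0 8 0 0 0;0.5 0 11 0 0 0;0.5 0 11 0 0 0' - 80
python3 steer.py '0 0 2 0 0 0;0 0 2 0 0 0'
python3 -c "
from h import *
delta(479.8,-73.75,13,3.1166);print(ctrl.get_obs()['wrist_force'])"
```

```text
time: 35.12
ee_pos: [479.0, -74.3, 12.2]
ee_rot: [-3.141, -0.001, 3.116]
wrist_force: [0.5, 0.6, -0.9]
width: 9.4
gripper_force: 79.4
time: 35.38
ee_pos: [479.7, -74.1, 10.8]
ee_rot: [3.141, 0.001, 3.117]
wrist_force: [-0.2, 0.9, 2.8]
width: 9.4
gripper_force: 80.0
t35.38 shift [-0.08  0.39 -2.19] rz 0.000 rows>= 1.0
[-0.19  0.85  2.82]
```

```bash

python3 steer.py '0 0 1 0 0 0;0 0 2 0 0 0;0 0 2 0 0 0' 5 110
python3 steer.py '0 0 1 0 0 0;0 0 2 0 0 0;0 0 2 0 0 0'
python3 steer.py '0 0 1 0 0 0;0 0 2 0 0 0;0 0 2 0 0 0'
```

```text
time: 35.75
ee_pos: [480.0, -74.2, 10.0]
ee_rot: [-3.141, 0.002, 3.117]
wrist_force: [-2.4, 1.6, 11.9]
width: 8.7
gripper_force: 111.5
time: 36.12
ee_pos: [479.8, -74.1, 8.0]
ee_rot: [3.142, 0.002, 3.117]
wrist_force: [-2.1, 0.8, 7.5]
width: 9.0
gripper_force: 111.0
time: 36.5
ee_pos: [478.8, -74.3, 4.0]
ee_rot: [-3.141, -0.001, 3.116]
wrist_force: [0.2, -0.2, -1.3]
width: 9.0
gripper_force: 109.5
```

```bash

python3 steer.py '0 0 1 0 0 0;0 0 1 0 0 0'
python3 steer.py '0 0 1 0 0 0;0 0 2 0 0 0;0 0 2 0 0 0'
```

```text
time: 36.75
ee_pos: [478.8, -74.3, 3.6]
ee_rot: [-3.141, -0.001, 3.117]
wrist_force: [-1.3, -0.2, 3.1]
width: 8.8
gripper_force: 110.3
time: 37.12
ee_pos: [479.0, -74.4, 3.3]
ee_rot: [-3.141, 0.0, 3.117]
wrist_force: [-5.7, 1.7, 17.1]
width: 8.7
gripper_force: 112.3
```

```bash

python3 steer.py '0 0 1 0 0 0;0 0 1 0 0 0;0 0 1 0 0 0;0 0 1 0 0 0;0 0 1 0 0 0;0 0 1 0 0 0;0 0 1 0 0 0;0 0 1 0 0 0'
python3 - <<'E'
from h import *
im,c,T,o=shot('w18');print(o['ee_pos'],o['wrist_force'])
g=cv2.cvtColor(im,cv2.COLOR_RGB2GRAY)
m=(g>190).astype(np.uint8);m[:240]=0;m[400:]=0;m[:,:245]=0;m[:,325:]=0
n,l,st,ct=cv2.connectedComponentsWithStats(m)
for i in range(1,n):
    if st[i,4]>15:
        p=np.argwhere(l==i)[:,::-1].astype(float);Q=plane(p,c,T,46)[:,:2];u,s,v=np.linalg.svd(Q-Q.mean(0));v=v[0]*np.sign(v[0,0])
        print(st[i],ct[i],Q.mean(0)-[479.57,-72.75],'dir %.3f'%np.arctan2(v[1],v[0]),s)
top=ctrl.capture('side');cv2.imwrite('pics/side1.png',top[:,:,::-1])
E
```

```text
time: 38.12
ee_pos: [479.1, -74.4, 3.1]
ee_rot: [-3.141, 0.0, 3.118]
wrist_force: [-6.1, 2.4, 23.0]
width: 8.7
gripper_force: 113.1
[479.1  -74.4    3.09] [-6.07  2.35 23.  ]
[282 307   7  32 194] [285.46 322.65] [10.26 -0.7 ] dir -0.028 [64.82 10.22]
```

```bash
python3 -c "
from plant import ctrl
print(ctrl.sign_off())"
```

```text
the job is handed in; nothing more can be done
None
```

The job is handed in at about 38 s on the robot's clock, with no verdict returned: both caps measured within about 0.3 mm of their burner centres and let go, and the knob, past its click and against its stop with the pointer within about 0.01 rad of OFF, still held pressed down at about 23 N.

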